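# Fix the pencil drawing and hold the clip open over its edge

## Robot

A 7-joint arm with a two-finger parallel gripper is mounted at the origin on the work surface. World frame = base frame: x ahead of the robot, y to its left, z up, the work surface at z = 0. Lengths are in m, angles in rad, forces in N, time in s.
With the tool pointing down it reaches from about 0.425 to 0.875 m from the base axis. Payload 4.7 kg.
Tool frame: the origin (TCP) lies on the centre line of the jaws, within the pads' length; the fingertips stand ahead of it and the grasp point (between the pads) lies 2 mm behind it (nose_length is the z of the fingertips in the tool frame, in m); z points along the fingers, y is the line along which they close (so a half turn about z gives the same grasp; the last joint's range is limited). The gripper opens to 87 mm and grips with 3 to 60 N. Pads are 19 mm wide; open, the fingers measure 117 mm over their backs; the gripper's body (75 mm by 190 mm) begins 51 mm behind the grasp point.
Start: joints at [1.224, 0.321, -0.07, 1.45, 0.023, 1.371, -0.057], TCP at [0.229, -0.608, 0.24] pointing down, gripper open.
Joint ranges: [-2.86, 2.86], [-0.3, 2.09], [-1.38, 1.24], [0.06, 2.45], [-1.56, 4.7], [0.09, 2.05], [-2.69, 2.69]. Speed limits (rad/s): [2.57, 2.57, 3.14, 3.14, 3.14, 3.14, 3.14].

## Interface

Orientations are given as a rotation vector (axis times angle).
In Python, from bench import * gives the robot as it stands.
- The arm moves only by the tool send_rows, never from a script. Its arguments are lists of equal length, an entry for each row: "xyz": the shift along the tool's x, y, z in mm, a list of three; "dr": the turn, a rotation vector about the tool's x, y, z in rad, a list of three. A call has exactly 10 rows; each row is the pose to reach, as a shift and turn from the pose commanded when the call began, along the tool's axes at that moment; what a row does not reach only later rows make up. A row lasts 1/12 s, in which the tool goes at most 41.7 mm and 7.16 degrees, less where a joint would pass 70% of its speed; a pose out of reach is approached as far as the arm can. A call with a gripper value outside its range is refused whole. "jaw" is the finger opening in mm, from 0 to 87, set as the call begins (left out, the last holds). The fingers move at their own pace and stop on an object; "grip_force" is the grip in N (left out, the last holds). Time passes only in rows, so rows that repeat a pose let the fingers close, or fill a call up. It gives the time, the measured TCP pose, the force, the opening and the grip force at its end, in the units of the state.
- get_state(): the state, without advancing time (a new reading comes with each control period).
- get_image(name): name is "scene" or "top" or "wrist"; returns the picture (480x640x3 uint8, red, green, blue); there is no depth.
- calibration(name): a dict with "vfov" (degrees; the focal length in pixels is half the picture's height over the tangent of half this angle, whatever the lens; pixels are square), "cx", "cy" (the principal point, pixels), "k1" (the pictures are not rectified: a ray, as slopes to the right and down, at radius r is drawn at 1 + k1 r^2 times it, then the intrinsics apply), "rvec" (rotation vector, rad) and "tvec" (3), from world to camera coordinates, as OpenCV has them; the wrist camera has in their place "hand_eye" (4x4, takes a point from camera to tool coordinates, whose origin is the TCP and whose axes are the flange's). Camera axes: x right, y down, z forward; pixel columns grow to the right and rows downward; lengths in m; the calibration is good to about 2 mm. A picture is of the moment at which its call begins: read the wrist's pose just before it. calibration takes no time and is no camera call.
- close_job(): hands the job in; it is judged then, once.
The state is a dict: "time": time; "joint_positions": joint angles; "qd": joint speeds; "joint_torque": joint torques, N m; "position": TCP position; "tool_rot": TCP orientation; "ft_force": force on the tool from outside, world axes, zero at the start; "torque": the same for the moment, N m; "grip_width": opening from 0.0 (shut) to 1.0 (fully open); "grip_force": force on a finger pad.
Only numpy, scipy, OpenCV 4.12 (cv2) and the standard library are available. Lean on these libraries where they do the work, as an engineer would, in place of code of your own. Each camera call takes 0.05 s, during which the arm holds its last target. There are 200 camera calls.

## Task

Spray the little pencil drawing standing in its wooden block: press the cap of the fixative can, which is already aimed at it, right down and let it spring back up. Then take the steel spring clip off the rim of the wooden desk tidy by its two handles and hold it squeezed wide open, upright, astride the middle of the drawing's top edge, one jaw a good centimetre down on each side and nothing touching the card or its block, because the fixative is still wet. Finish just so, still holding the clip open over the edge in the air (it bites later, when I say it is dry), and leave everything else on the table where it stands.

Things in the scene. Friction and masses are not known exactly. Their poses are not given: they have to be found in the camera images.
- spray_cap (a joint): White spray cap (actuator) on the fixative can, in m: 0 is up, 0.005 is fully pressed. It slides straight down; its spring takes about 1.8 N to start and 4.8 N fully down, and lifts it again when let go. Any press beyond about 4 mm sprays.
- cap_top (a point): Middle of the top of that white cap: 20 mm across, 12 mm tall, about 117 mm above the table. The can under it is a plain aluminium aerosol 45 mm across, shoulder sloping in from 84 mm to a 25 mm rim at 104 mm; it stands firmly and does not move. The point's +y points along the spray, to the drawing about 0.25 m away.
- card_edge (a point): Middle of the top edge of the drawing card, 128 mm above the table. The card is a stiff landscape board 148 mm wide and 3 mm thick, standing upright and fixed in a slotted wooden block (110 x 45 x 26 mm). Axes: x along the edge, y square to the card's faces, z up.
- clip_mid (a point): Middle of the coil (pivot) of the steel spring clip, which starts upright, biting the tidy's front rim. 84 mm tall, about 50 g, coil 10 mm across. z up to the handles, x along the pivot pin, y across: the way handles and jaws move. Like a clothes peg: squeezing the handles together along y spreads the jaws below the pivot.
- jaw_a_tip (a point): Inner lower edge of the clip's +y jaw, middle of its width. Jaws reach 38 mm below the pivot (36 mm when open) and are 32 mm wide along x. Tip to tip the gap is 5 mm while biting the rim and about 27 mm squeezed to the stop, and at least 17 mm all the way up to the coil.
- jaw_b_tip (a point): Inner lower edge of the clip's jaw on its -y side, middle of its width.
- card_stand: The wooden block with the drawing card, fixed. Origin under the block's centre, at table level; the card is above it, x along the card, y square to its faces.
- tidy: Wooden desk tidy, an open tray 110 (x) x 170 (y) x 62 mm high with 5 mm walls, fixed; pens and small bits lie in it, all below the rim and clear of the clip. Origin under its centre. Its front wall, on its -x side, carries the clip: the jaws reach 14 mm down on both faces of it, one inside the tray, and the pivot is 24 mm above the rim.
- clip: The whole clip, origin and axes as clip_mid. Its handles: two flat plates 26 mm wide (x), 4 to 46 mm above the pivot, splayed in a V while it bites (50 mm over the outside at the top); squeezed to the stop they are upright and parallel, 24 mm over the outside. The spring resists with 4 to 9 N per finger; a grip of 15 to 25 N holds it at the stop.
- abacus: Wooden abacus with red beads lying flat, 110 x 270 x 20 mm. Leave alone.
- tumbler: Empty stainless steel tumbler, 72 mm across, 105 mm tall. Leave alone.
- sharpener: Small green plastic pencil sharpener, 26 x 17 x 13 mm. Leave alone.
- pencil_tin: Closed tin pencil box, 78 x 203 x 29 mm. Leave alone.
- eraser: Eraser in a sleeve, 43 x 18 x 12 mm. Leave alone.
- glue_stick: Glue stick standing upright, 25 mm across, 88 mm tall. Leave alone.
- overcap: The can's clear overcap, standing on the table like a small cup, 47 mm across, 36 mm tall. Leave alone.
Not all that is in view belongs to the job. Leave any orange look-alike of the part that bears spray_cap alone. What is shaped like the clip but green is not meant.

How it is judged:
By the outcome, as a careful person would: the job done as asked, in the order asked, and still so for the second after the job is handed in, while the arm keeps its last pose, push and grip.
It also fails if it takes over 58 s, if anything falls off the work surface, if the arm or the gripper's body presses on something with over 40 N, if the wrist force passes 120 N, or if a joint passes its speed limit or range.

## Working session

There is one attempt and no reset: what is moved stays moved. The work goes in short steps, Python scripts to look and compute and a tool call to move; the robot and the scene stay as the last step left them, time stands still between calls to the robot, and variables do not carry over. Pictures are saved under pics/ and viewed, at most 10 in all, crops included, and the job is handed in when it is done.

Besides the shell and the picture viewer there is one more tool, called after "Call:" as a command line: name --argument value ..., lists and objects as JSON in quotes. send_rows: Moves the arm, as the interface text tells. Its arguments: {"type":"object","properties":{"xyz":{"type":"array"},"dr":{"type":"array"},"jaw":{"type":"number"},"grip_force":{"type":"number"}},"required":["xyz","dr"]}

```bash
mkdir -p pics; ls; python3 - <<'E'
from bench import *
import cv2
s=get_state(); print({k:s[k] for k in s})
for n in("scene","top"):
    c=calibration(n);print(n,c)
    cv2.imwrite(f"pics/{n}0.png",cv2.cvtColor(get_image(n),cv2.COLOR_RGB2BGR))
print(calibration("wrist"))
try: print(nose_length)
except Exception as e: print(e)
E
```

```text
pics
{'time': 0.0, 'joint_positions': array([ 1.22408922,  0.32184376, -0.07004754,  1.45166429,  0.02259472,
        1.37077589, -0.05692315]), 'qd': array([-9.66886404e-04, -7.84081300e-04,  2.57979500e-03,  5.05953562e-04,
       -4.02845576e-05, -7.91937402e-04, -5.76030978e-04]), 'joint_torque': array([-5.16740620e-04, -4.91288245e+01, -4.03890945e-01, -3.12530172e+01,
       -6.39386172e-02,  4.36903350e-02,  1.60134718e-04]), 'position': array([ 0.22922448, -0.60769532,  0.23845307]), 'tool_rot': array([-3.08879421e+00, -5.63307749e-01,  6.94992465e-04]), 'ft_force': array([ 0.98588074, -0.59828147,  0.08945271]), 'torque': array([ 0.07347464, -0.0052058 ,  0.00105287]), 'grip_force': 0.0, 'grip_width': 0.9959109967381465}
scene {'vfov': 55.08650237835044, 'cx': 316.19226695365853, 'cy': 241.72474243419867, 'k1': -0.016901414605818208, 'rvec': array([ 1.01251933,  2.41448995, -1.07950345]), 'tvec': array([ 0.44194834, -0.1768959 ,  1.53434777])}
top {'vfov': 50.71673901914819, 'cx': 317.2279732599996, 'cy': 237.7034450243517, 'k1': 0.04619227092663838, 'rvec': array([ 2.18308311, -2.21893087,  0.03892335]), 'tvec': array([-0.0165964 ,  0.58487818,  1.14394086])}
{'vfov': 58.68992329865988, 'cx': 322.6085419037902, 'cy': 237.14729205329303, 'k1': -0.0006261229767900409, 'hand_eye': array([[-1.36687852e-04, -9.53468718e-01, -3.01491932e-01,
         8.40272608e-02],
       [ 9.99999970e-01, -6.87023054e-05, -2.36100343e-04,
         2.96322913e-04],
       [ 2.04401101e-04, -3.01491955e-01,  9.53468699e-01,
        -1.45311829e-01],
       [ 0.00000000e+00,  0.00000000e+00,  0.00000000e+00,
         1.00000000e+00]])}
0.017
```

View pics/scene0.png

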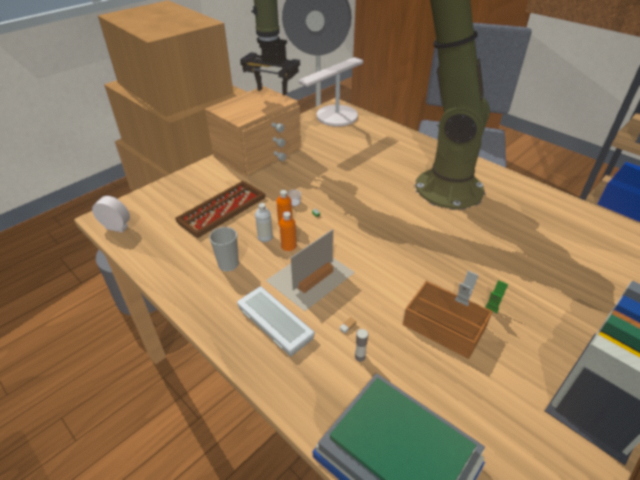

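View pics/top0.png

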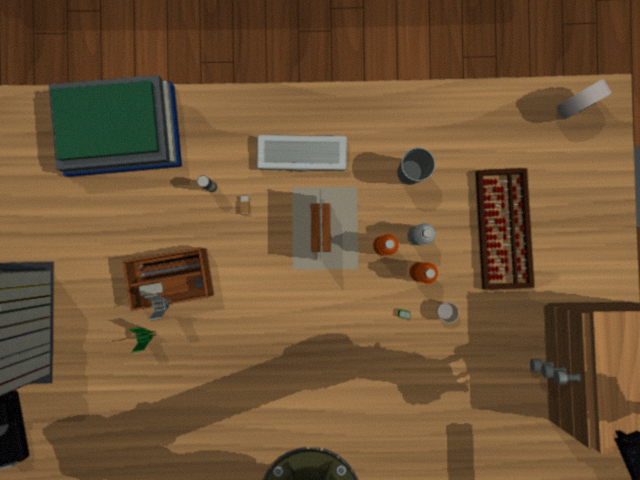

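The scene picture shows the white-capped can at (264,208), the card at (313,258), the clip at (467,285) and the green clip at (497,295). In the top picture the cap is at (427,232), the card edge at (321,225) and the clip at (153,295). I'll zoom in on these for pixel positions.

```bash
cat > h.py <<'E'
import numpy as np, cv2
from scipy.spatial.transform import Rotation as R
from bench import *
def cam(n, s=None):
    c=calibration(n); f=240/np.tan(np.radians(c["vfov"])/2)
    if n=="wrist":
        T=np.eye(4);T[:3,:3]=R.from_rotvec(s["tool_rot"]).as_matrix();T[:3,3]=s["position"]
        E=np.linalg.inv(T@c["hand_eye"])
    else:
        E=np.eye(4);E[:3,:3]=R.from_rotvec(c["rvec"]).as_matrix();E[:3,3]=c["tvec"]
    return dict(E=E,f=f,cx=c["cx"],cy=c["cy"],k=c["k1"])
def proj(c,P):
    p=c["E"][:3,:3]@np.asarray(P,float)+c["E"][:3,3]; m=p[:2]/p[2]; m=m*(1+c["k"]*(m@m))
    return np.array([c["cx"],c["cy"]])+c["f"]*m
def ray(c,uv):
    d=(np.array(uv,float)-[c["cx"],c["cy"]])/c["f"]; m=d.copy()
    for _ in range(8): m=d/(1+c["k"]*(m@m))
    Rt=c["E"][:3,:3].T; v=Rt@np.r_[m,1]; return -Rt@c["E"][:3,3], v/np.linalg.norm(v)
def tri(obs):
    A=np.zeros((3,3));b=np.zeros(3);rs=[]
    for c,uv in obs:
        o,v=ray(c,uv);M=np.eye(3)-np.outer(v,v);A+=M;b+=M@o
    X=np.linalg.solve(A,b)
    return X,[np.round(proj(c,X)-uv,1) for c,uv in obs]
def onz(c,uv,z):
    o,v=ray(c,uv); return o+v*(z-o[2])/v[2]
def toolshift(s,P):
    return R.from_rotvec(s["tool_rot"]).inv().apply(np.asarray(P)-s["position"])*1000
def crop(im,u,v,w,h,k):
    c=im[v:v+h,u:u+w]; c=cv2.resize(c,None,fx=k,fy=k,interpolation=cv2.INTER_CUBIC)
    for i in range(0,w,10): cv2.putText(c,str(u+i),(i*k,8),0,.3,(0,0,255),1);cv2.line(c,(i*k,10),(i*k,14),(0,0,255),1)
    for j in range(10,h,10): cv2.putText(c,str(v+j),(0,j*k+3),0,.3,(0,0,255),1)
    return c
E
python3 - <<'E'
from h import *
S=cv2.imread("pics/scene0.png");T=cv2.imread("pics/top0.png")
a=np.hstack([crop(S,245,190,50,60,5),crop(S,265,225,80,60,5),])
b=np.hstack([crop(T,405,215,50,60,5),crop(T,280,180,80,90,5)[:300]])
a=np.hstack([crop(S,240,190,50,60,5),crop(S,290,225,55,60,5),crop(S,450,265,55,60,5)])
b=np.hstack([crop(T,405,210,50,60,5),crop(T,290,190,55,60,5),crop(T,125,270,55,60,5)])
cv2.imwrite("pics/m1.png",np.vstack([a,b]))
print([onz(cam("top"),p,0) for p in((310,480),(422,234),(153,290))])
E
```

```text
[array([ 0.042401 , -0.0011016,  0.       ]), array([ 0.58952951, -0.26690874,  0.        ]), array([0.47157616, 0.35084857, 0.        ])]
```

View pics/m1.png

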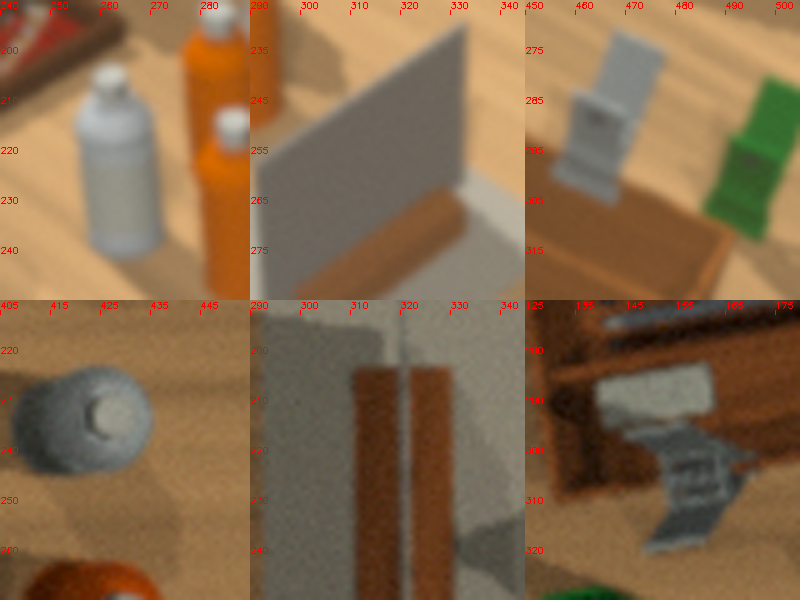

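The mosaic gives these positions:
- **Cap top:** (261,205) in scene, (426,233) in top.
- **Card top corner:** (332,225) in scene; the card line is at column 320 in top.
- **Clip:** handle tops at (472,273) and (464,286) in scene; coil at about (157,305) in top.

```bash
python3 - <<'E'
from h import *
s,t=cam("scene"),cam("top")
print("cap",tri([(s,(261.5,205)),(t,(426,233))]))
print("clip",tri([(s,(467.5,287)),(t,(157,305))]))
print("cliphandleFar",tri([(s,(472.5,273)),(t,(154.5,318.5))]), tri([(s,(463,285)),(t,(154,297))]))
print("card corner scene z128",onz(s,(332,225.5),.128),onz(s,(290,257.5),.128),onz(t,(319.5,225),.128))
st=get_state()
Rm=R.from_rotvec(st["tool_rot"]).as_matrix();print(Rm.round(3))
for P in((.6,-.25,.25),): print(toolshift(st,P))
E
```

```text
cap (array([ 0.58736013, -0.25165034,  0.11951687]), [array([0.5, 0.1]), array([ 0.4, -0.4])])
clip (array([0.44512431, 0.3111575 , 0.10223203]), [array([-1. ,  0.1]), array([-0.9,  0.6])])
cliphandleFar (array([0.42151783, 0.30621557, 0.12821974]), [array([-0.1,  0. ]), array([-0.1,  0. ])]) (array([0.46462075, 0.30880632, 0.12279038]), [array([ 0., -0.]), array([ 0., -0.])])
card corner scene z128 [ 0.52363041 -0.04493846  0.128     ] [ 0.68169371 -0.0352874   0.128     ] [ 0.60609789 -0.03146086  0.128     ]
[[ 0.936  0.353 -0.001]
 [ 0.353 -0.936  0.002]
 [-0.    -0.002 -1.   ]]
[ 473.19724842 -203.8377846   -11.12627316]
```

```bash
python3 - <<'E'
from h import *
s,t=cam("scene"),cam("top")
for n,c,p in(("s bottom",s,(247,172)),("s bottom",s,(300,150)),("t",t,(545,305)),("t",t,(598,448))):print(n,onz(c,p,0))
for a,b in(((247,128),(594,310)),((299,98),(598,448))): print(tri([(s,a),(t,b)]))
st=get_state()
for P in((.27,-.38,.25),(.55,-.25,.25)): print(toolshift(st,P))
E
```

```text
s bottom [ 0.40563177 -0.5625209   0.        ]
s bottom [ 0.17304469 -0.53573441  0.        ]
t [ 0.42394555 -0.53964153  0.        ]
t [ 0.10823344 -0.64097033  0.        ]
(array([ 0.42299965, -0.53267498,  0.19232728]), [array([-4.8, -1.2]), array([-6.6,  5.4])])
(array([ 0.18443989, -0.52586027,  0.21270837]), [array([-1.2, -0.1]), array([-1.8,  1.6])])
[ 118.55133096 -198.71216488  -11.09089162]
[ 426.41685311 -221.48979146  -11.09065752]
```

Call:
send_rows --xyz '[[0,0,-40],[0,0,-75],[30,-15,-75],[65,-34,-75],[100,-52,-75],[135,-70,-75],[170,-88,-75],[205,-106,-75],[240,-124,-75],[275,-142,-75]]' --dr '[[0,0,0],[0,0,0],[0,0,0.1],[0,0,0.2],[0,0,0.3],[0,0,0.361],[0,0,0.361],[0,0,0.361],[0,0,0.361],[0,0,0.361]]' --jaw 0 --grip_force 10

```text
time: 0.93
position: [0.4374, -0.3765, 0.3143]
tool_rot: [-3.142, 0.0, 0.001]
ft_force: [0.2, -0.5, 0.6]
grip_width: 0.327
grip_force: 0.0
```

```bash
python3 - <<'E'
from h import *
st=get_state();print(st["position"],st["time"],R.from_rotvec(st["tool_rot"]).as_matrix().round(3))
print(toolshift(st,(.587,-.252,.18)),toolshift(st,(.54,-.252,.24)))
# where would cap be in image from (x,-.252,.24)
c=dict(st)
for x in(.5,.52,.54,.587):
    c["position"]=np.array([x,-.252,.24]); print(x,proj(cam("wrist",c),(.587,-.252,.119)))
E
```

```text
[ 0.43740415 -0.37647972  0.31427341] 0.9333 [[ 1. -0. -0.]
 [-0. -1.  0.]
 [-0. -0. -1.]]
[ 149.62201025 -124.51348461  134.21294406] [ 102.59435085 -124.50409348   74.23462161]
0.5 [322.61611554  96.88247776]
0.52 [322.62994253 131.57079469]
0.54 [322.64313976 164.68044918]
0.587 [322.67190601 236.85433743]
```

Call:
send_rows --xyz '[[30,-25,15],[60,-50,30],[90,-75,45],[120,-100,60],[150,-124,74],[150,-124,74],[150,-124,74],[150,-124,74],[150,-124,74],[150,-124,74]]' --dr '[[0,0,0],[0,0,0],[0,0,0],[0,0,0],[0,0,0],[0,0,0],[0,0,0],[0,0,0],[0,0,0],[0,0,0]]'

```text
time: 1.77
position: [0.5858, -0.2563, 0.2413]
tool_rot: [3.14, -0.005, 0.001]
ft_force: [-0.5, 0.1, -0.1]
grip_width: 0.008
grip_force: 0.0
```

```bash
python3 - <<'E'
from h import *
st=get_state();print(st["position"],st["ft_force"],st["grip_width"])
im=get_image("wrist");cv2.imwrite("pics/w1.png",cv2.cvtColor(im,cv2.COLOR_RGB2BGR))
print(proj(cam("wrist",st),(.587,-.252,.117)))
np.save("w1.npy",np.r_[st["position"],st["tool_rot"]])
E
```

```text
[ 0.58577951 -0.25629875  0.2412914 ] [-0.50916719  0.05976961 -0.10888545] 0.008207991580936004
[315.89178823 233.79910032]
```

View pics/w1.png

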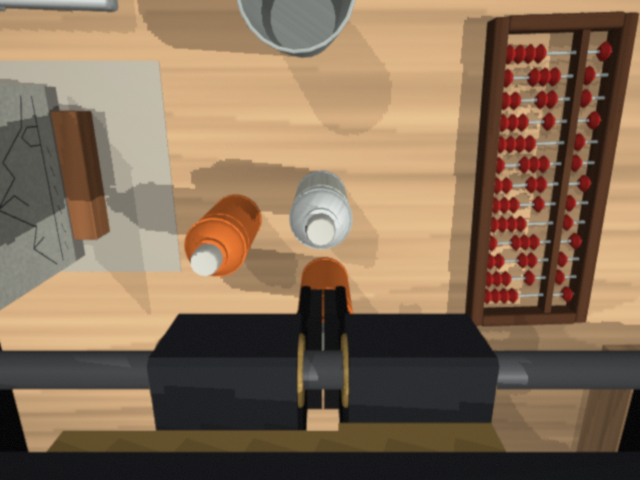

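The wrist view shows the white cap top centred at (320,229), with an orange can on either side at (205,262) and (325,275).

```bash
python3 - <<'E'
from h import *
a=np.load("w1.npy");w=cam("wrist",dict(position=a[:3],tool_rot=a[3:]))
s,t=cam("scene"),cam("top")
print(tri([(s,(261.5,205)),(t,(426,233)),(w,(320,229))]),onz(w,(320,229),.117))
st=get_state();print(st["position"],st["tool_rot"]);print(toolshift(st,(.588,-.254,.117)))
E
```

```text
(array([ 0.58803114, -0.25327231,  0.11739693]), [array([-0. ,  0.5]), array([ 1. , -0.7]), array([-2.2,  3.5])]) [ 0.59029524 -0.25473189  0.117     ]
[ 0.58583488 -0.2561223   0.24130138] [ 3.14030328e+00 -4.75874559e-03  1.00644704e-03]
[  2.07876151  -2.28853348 124.29990558]
```

Call:
send_rows --xyz '[[3,-2,25],[3,-2,55],[3,-2,80],[3,-2,95],[3,-2,100],[3,-2,100],[3,-2,100],[3,-2,100],[3,-2,100],[3,-2,100]]' --dr '[[0,0,0],[0,0,0],[0,0,0],[0,0,0],[0,0,0],[0,0,0],[0,0,0],[0,0,0],[0,0,0],[0,0,0]]'

```text
time: 2.65
position: [0.5903, -0.2526, 0.142]
tool_rot: [3.141, -0.0, 0.003]
ft_force: [0.2, -1.0, 0.9]
grip_width: 0.01
grip_force: 0.0
```

```bash
python3 - <<'E'
from h import *
st=get_state();print(st["position"],st["ft_force"])
print(toolshift(st,(.589,-.254,.117)))
im=get_image("scene");im=cv2.cvtColor(im,cv2.COLOR_RGB2BGR)
w=cv2.cvtColor(get_image("wrist"),cv2.COLOR_RGB2BGR)
cv2.imwrite("pics/m2.png",np.hstack([crop(im,235,170,60,80,5),crop(w,250,200,150,134,3)[:400]]))
E
```

```text
[ 0.5903377  -0.2525613   0.14198988] [ 0.22868303 -0.98829145  0.90018915]
[-1.38940379  1.41183104 24.9885951 ]
```

View pics/m2.png

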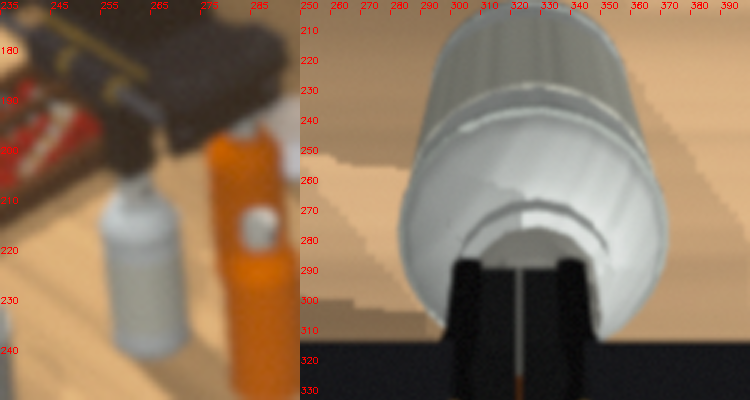

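The fingertips are centred over the cap, seen at about (323,275) in the wrist view and just above it in the scene view. I'll press now.

Call:
send_rows --xyz '[[-1,1,4],[-1,1,7],[-1,1,8],[-1,1,9],[-1,1,10],[-1,1,11],[-1,1,12],[-1,1,13],[-1,1,13],[-1,1,13]]' --dr '[[0,0,0],[0,0,0],[0,0,0],[0,0,0],[0,0,0],[0,0,0],[0,0,0],[0,0,0],[0,0,0],[0,0,0]]'

```text
time: 3.58
position: [0.5888, -0.2536, 0.1299]
tool_rot: [3.14, -0.001, 0.001]
ft_force: [-4.0, 1.0, 12.2]
grip_width: 0.004
grip_force: 6.3
```

Call:
send_rows --xyz '[[0,0,0.5],[0,0,1],[0,0,1],[0,0,1],[0,0,1],[0,0,0],[0,0,-4],[0,0,-10],[0,0,-20],[0,0,-35]]' --dr '[[0,0,0],[0,0,0],[0,0,0],[0,0,0],[0,0,0],[0,0,0],[0,0,0],[0,0,0],[0,0,0],[0,0,0]]'

```text
time: 4.42
position: [0.5874, -0.2525, 0.1612]
tool_rot: [-3.14, -0.0, 0.006]
ft_force: [0.0, 0.5, -0.0]
grip_width: 0.005
grip_force: 0.0
```

Call:
send_rows --xyz '[[0,0,-40],[0,0,-80],[0,0,-115],[-10,-40,-140],[-20,-80,-140],[-30,-120,-140],[-40,-160,-140],[-50,-200,-140],[-60,-240,-140],[-70,-280,-140]]' --dr '[[0,0,0],[0,0,0],[0,0,0],[0,0,-0.12],[0,0,-0.24],[0,0,-0.36],[0,0,-0.48],[0,0,-0.6],[0,0,-0.72],[0,0,-0.84]]' --jaw 87 --grip_force 20

```text
time: 5.25
position: [0.5182, 0.0259, 0.3025]
tool_rot: [2.865, 1.29, -0.001]
ft_force: [0.3, 0.5, 1.1]
grip_width: 0.68
grip_force: 0.0
```

```bash
python3 - <<'E'
from h import *
st=get_state();print(st["time"],st["position"],st["tool_rot"],st["joint_positions"].round(2))
T=R.from_rotvec(st["tool_rot"]).as_matrix()
print(np.arctan2(T[1,0],T[0,0]));print(toolshift(st,(.445,.31,.26)))
S=cv2.cvtColor(get_image("scene"),cv2.COLOR_RGB2BGR);cv2.imwrite("pics/s2.png",S)
print(cv2.absdiff(S,cv2.imread("pics/scene0.png"))[200:218,255:270].mean())
E
```

```text
5.25 [0.5181747  0.02586669 0.30254664] [ 2.86469750e+00  1.28954373e+00 -9.93871404e-04] [ 0.47  0.04 -0.59  1.66  0.03  1.45 -0.84]
0.845957472759532
[ 164.21310962 -243.15376059   42.5063796 ]
4.775308641975308
```

Call:
send_rows --xyz '[[20,-30,0],[40,-60,0],[60,-90,5],[80,-120,10],[100,-150,20],[120,-180,30],[145,-215,40],[164,-243,42],[164,-243,42],[164,-243,42]]' --dr '[[0,0,-0.12],[0,0,-0.24],[0,0,-0.36],[0,0,-0.48],[0,0,-0.6],[0,0,-0.72],[0,0,-0.84],[0,0,-0.91],[0,0,-0.91],[0,0,-0.91]]'

```text
time: 6.13
position: [0.4461, 0.3105, 0.2603]
tool_rot: [-2.007, -2.415, 0.001]
ft_force: [-0.9, -1.1, -0.5]
grip_width: 0.997
grip_force: 0.0
```

```bash
python3 - <<'E'
from h import *
st=get_state();print(st["time"],st["position"],st["tool_rot"],st["joint_positions"].round(2))
W=cv2.cvtColor(get_image("wrist"),cv2.COLOR_RGB2BGR)
np.save("w2.npy",np.r_[st["position"],st["tool_rot"]])
c=cv2.resize(W[60:400,140:540],None,fx=2,fy=2)[:600]
cv2.imwrite("pics/w2f.png",W)
c=crop(W,140,60,400,300,2)
cv2.imwrite("pics/w2.png",c)
E
```

```text
6.1333 [0.44610429 0.31052958 0.26025055] [-2.00657027e+00 -2.41501088e+00  1.24968975e-03] [ 0.15  0.16 -0.88  1.66  0.13  1.38 -0.57]
```

View pics/w2.png

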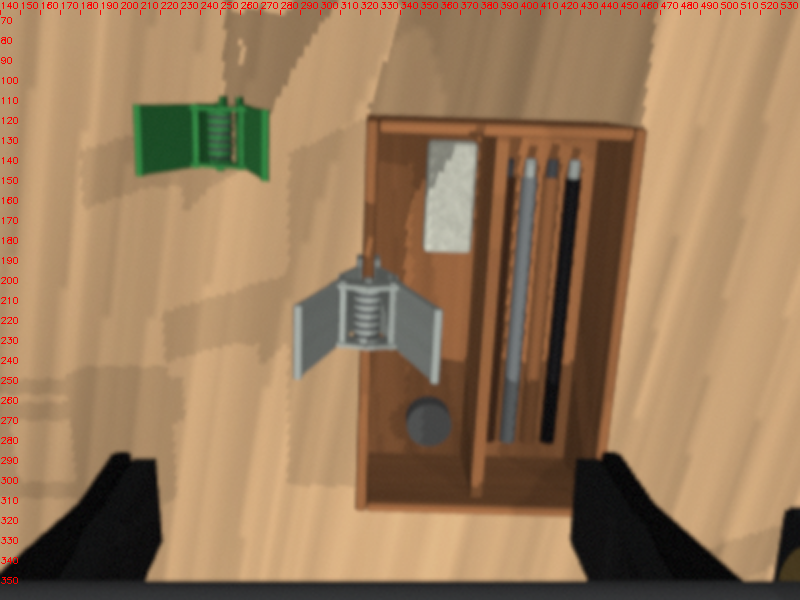

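The clip handles' top edges run (288,213)–(288,249) on the left and (359,215)–(358,251) on the right, with the coil near (323,216). The front rim runs from about (324,120) to (320,312).

```bash
python3 - <<'E'
from h import *
a=np.load("w2.npy");st=dict(position=a[:3],tool_rot=a[3:]);w=cam("wrist",st)
s,t=cam("scene"),cam("top")
L1,L2,R1,R2=[onz(w,p,.132) for p in((287.5,213),(288.5,249),(360,215),(358,251))]
print(L1,L2,R1,R2)
for d in(L2-L1,R2-R1,(L1+L2-R1-R2)/2): print(np.degrees(np.arctan2(d[1],d[0])),np.linalg.norm(d))
m=(L1+L2+R1+R2)/4;print("mid",m)
d=onz(w,(318.5,313),.062)-onz(w,(324,120),.062);print("wall",np.degrees(np.arctan2(d[1],d[0])),np.linalg.norm(d))
# heights: triangulate handle tops
print(tri([(s,(472.5,273)),(t,(154.5,318.5)),(w,(288,231))]),tri([(s,(463,285)),(t,(154,297)),(w,(359,233))]))
print("shift",toolshift(st,m), np.degrees(np.arctan2(*R.from_rotvec(a[3:]).as_matrix()[[1,0],0])))
E
```

```text
[0.42133076 0.31967023 0.132     ] [0.42598955 0.29495251 0.132     ] [0.46868139 0.32711435 0.132     ] [0.47261707 0.3021911  0.132     ]
-79.3261397956408 0.02515292888079993
-81.0264246853927 0.025232086793091493
-171.1201609545721 0.04755910805548773
mid [0.44715469 0.31098205 0.132     ]
wall -81.0877688561476 0.16663897121307197
(array([0.42249372, 0.30632798, 0.128942  ]), [array([-0.2,  0. ]), array([-0.2, -0.4]), array([-1.6,  0. ])]) (array([0.467943  , 0.31027616, 0.12511653]), [array([0. , 0.4]), array([-1.1, -1.5]), array([-6. ,  2.6])])
shift [  0.14487228   1.33757156 128.24858992] 100.55532201686559
```

Call:
send_rows --xyz '[[0,1,20],[0,1,40],[0,1,60],[0,1,80],[0,1,100],[0,1,120],[0,1,135],[0,1,145],[0,1,145],[0,1,145]]' --dr '[[0,0,0.013],[0,0,0.026],[0,0,0.026],[0,0,0.026],[0,0,0.026],[0,0,0.026],[0,0,0.026],[0,0,0.026],[0,0,0.026],[0,0,0.026]]'

```text
time: 7.02
position: [0.4496, 0.3072, 0.1156]
tool_rot: [2.047, 2.383, -0.001]
ft_force: [0.7, 0.5, 0.0]
grip_width: 0.997
grip_force: 0.0
```

```bash
python3 - <<'E'
from h import *
st=get_state();print(st["time"],st["position"],st["tool_rot"],toolshift(st,(.447,.311,.114)))
W=cv2.cvtColor(get_image("wrist"),cv2.COLOR_RGB2BGR)
S=cv2.cvtColor(get_image("scene"),cv2.COLOR_RGB2BGR)
cv2.imwrite("pics/m3.png",np.hstack([cv2.resize(W,(533,400)),crop(S,440,255,60,80,5)[:,:260]]))
E
```

```text
7.0167 [0.44957256 0.30724106 0.11560353] [ 2.04749060e+00  2.38257218e+00 -1.00003172e-03] [ 4.10393821 -1.97723284  1.60227177]
```

View pics/m3.png

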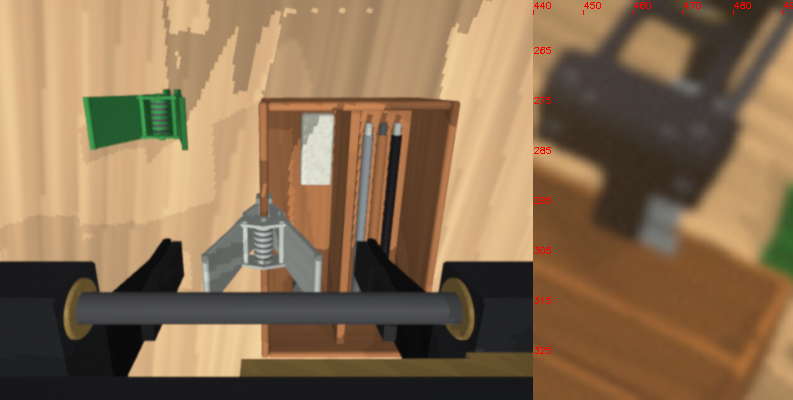

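The open fingers straddle the clip symmetrically, with tips at (180,240) and (360,240) and the coil at (263,245). I'll make a small correction and squeeze.

Call:
send_rows --xyz '[[2,-1,1],[4,-2,1],[4,-2,1],[4,-2,1],[4,-2,1],[4,-2,1],[4,-2,1],[4,-2,1],[4,-2,1],[4,-2,1]]' --dr '[[0,0,0],[0,0,0],[0,0,0],[0,0,0],[0,0,0],[0,0,0],[0,0,0],[0,0,0],[0,0,0],[0,0,0]]'

```text
time: 7.95
position: [0.4464, 0.3119, 0.1145]
tool_rot: [2.045, 2.385, -0.0]
ft_force: [0.2, -0.4, 0.1]
grip_width: 0.999
grip_force: 0.0
```

Call:
send_rows --xyz '[[0,0,0],[0,0,0],[0,0,0],[0,0,0],[0,0,0],[0,0,0],[0,0,0],[0,0,0],[0,0,0],[0,0,0]]' --dr '[[0,0,0],[0,0,0],[0,0,0],[0,0,0],[0,0,0],[0,0,0],[0,0,0],[0,0,0],[0,0,0],[0,0,0]]' --jaw 0 --grip_force 20

```text
time: 8.78
position: [0.4464, 0.3118, 0.1144]
tool_rot: [-2.045, -2.385, 0.0]
ft_force: [0.2, -0.8, -0.7]
grip_width: 0.324
grip_force: 6.4
```

Call:
send_rows --xyz '[[0,0,0],[0,0,0],[0,0,0],[0,0,0],[0,0,0],[0,0,0],[0,0,0],[0,0,0],[0,0,0],[0,0,0]]' --dr '[[0,0,0],[0,0,0],[0,0,0],[0,0,0],[0,0,0],[0,0,0],[0,0,0],[0,0,0],[0,0,0],[0,0,0]]'

```text
time: 9.62
position: [0.4464, 0.3119, 0.1145]
tool_rot: [2.045, 2.385, -0.0]
ft_force: [-0.5, 0.1, 0.0]
grip_width: 0.269
grip_force: 20.0
```

Call:
send_rows --xyz '[[0,0,-8],[0,0,-20],[0,0,-45],[0,0,-80],[0,0,-115],[0,0,-145],[-20,0,-165],[-50,0,-165],[-80,0,-165],[-110,0,-165]]' --dr '[[0,0,0],[0,0,0],[0,0,0],[0,0,0],[0,0,0],[0,0,0],[0,0,0.08],[0,0,0.18],[0,0,0.28],[0,0,0.38]]'

```text
time: 10.45
position: [0.4634, 0.2028, 0.2816]
tool_rot: [2.461, 1.95, 0.004]
ft_force: [-0.3, -0.1, -1.0]
grip_width: 0.267
grip_force: 20.0
```

```bash
python3 - <<'E'
from h import *
st=get_state();print(st["time"],st["position"],st["ft_force"],st["grip_width"],st["grip_force"])
T=R.from_rotvec(st["tool_rot"]).as_matrix()
print(np.arctan2(T[1,0],T[0,0]));print(toolshift(st,(.50,-.035,.28)))
E
```

```text
10.45 [0.46336088 0.2027535  0.28158428] [-0.30552175 -0.08930764 -0.9687138 ] 0.2671682943343 19.996536006219685
1.3405124856542316
[-223.11564383   89.93572757    1.62315579]
```

Call:
send_rows --xyz '[[-22,9,0],[-44,18,0],[-66,27,0],[-88,36,0],[-110,45,0],[-132,54,0],[-154,63,0],[-176,72,0],[-200,81,0],[-223,90,0]]' --dr '[[0,0,0.11],[0,0,0.22],[0,0,0.33],[0,0,0.44],[0,0,0.55],[0,0,0.66],[0,0,0.77],[0,0,0.88],[0,0,0.99],[0,0,1.1]]'

```text
time: 11.28
position: [0.5009, -0.0352, 0.2811]
tool_rot: [3.118, 0.375, 0.003]
ft_force: [1.2, -0.2, -0.7]
grip_width: 0.27
grip_force: 20.0
```

Call:
send_rows --xyz '[[0,0,0],[0,0,0],[0,0,0],[0,0,0],[0,0,0],[0,0,0],[0,0,0],[0,0,0],[0,0,0],[0,0,0]]' --dr '[[0,0,0.08],[0,0,0.16],[0,0,0.24],[0,0,0.24],[0,0,0.24],[0,0,0.24],[0,0,0.24],[0,0,0.24],[0,0,0.24],[0,0,0.24]]'

```text
time: 12.12
position: [0.5007, -0.0343, 0.2796]
tool_rot: [3.142, 0.007, 0.0]
ft_force: [-0.1, 0.5, -0.8]
grip_width: 0.272
grip_force: 20.0
```

```bash
python3 - <<'E'
from h import *
st=get_state();print(st["time"],st["position"],st["tool_rot"],st["grip_width"],st["grip_force"],st["joint_positions"].round(2))
W=cv2.cvtColor(get_image("wrist"),cv2.COLOR_RGB2BGR);cv2.imwrite("pics/w3.png",W)
np.save("w3.npy",np.r_[st["position"],st["tool_rot"]])
w=cam("wrist",st);print([proj(w,(x,-.035,.128)) for x in(.53,.604,.678)])
E
```

```text
12.1167 [ 0.50066755 -0.03428496  0.27956318] [3.14150335e+00 6.71330941e-03 8.09974803e-06] 0.2722151255843823 19.999725557863712 [ 0.54  0.01 -0.53  1.73  0.    1.4  -1.55]
[array([323.84318353, 183.96767167]), array([324.41367891,  71.0688308 ]), array([325.08366101, -61.53945743])]
```

View pics/w3.png

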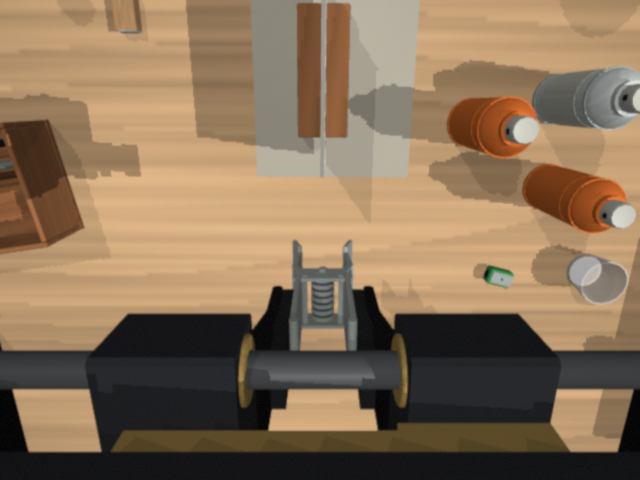

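The held clip is wide open with jaw tips at (297,245) and (347,245). The card's edge runs up column 323–324 with its near end at (323,177), and the block spans rows 2–136.

```bash
python3 - <<'E'
from h import *
a=np.load("w3.npy");st=dict(position=a[:3],tool_rot=a[3:]);w=cam("wrist",st);s,t=cam("scene"),cam("top")
W=cv2.imread("pics/w3.png").astype(int)
# subpixel card line: print gray rows around col 323
for r in(10,60,100,130,150,165,172,178): print(r,W[r,314:334].sum(1)//3)
print("near end",onz(w,(323,177),.128))
b=[onz(w,p,.026) for p in((297,136),(349,136),(298,2.5),(350,2.5))];print(np.round(b,4),np.mean(b,0))
print("block top cam",[onz(t,p,.026).round(4) for p in((311,203.5),(330,203.5),(311,251.5),(330,251.5))])
T=cv2.imread("pics/top0.png").astype(int)
for r in(186,190,195,200,215,235,248,254,257,260): print(r,T[r,312:328].sum(1)//3)
print([onz(t,(320,r),.128).round(4) for r in(188,225,260)])
E
```

```text
10 [ 80  83  82  83  83  83  92 123 143 150 152 156 142 115  99  96  95  96
  96  96]
60 [ 83  82  83  83  84  87 106 137 149 150 159 166 125  93  91  92  92  92
  93  95]
100 [ 82  80  79  76  76  84 110 140 148 149 146 131 111  99  97  98  97  98
 100 100]
130 [ 79  79  77  75  74  88 121 142 149 150 150 127 105 100  99 101 100 102
 103 102]
150 [160 168 166 166 170 169 159 150 150 153 165 168 160 156 157 155 156 157
 156 156]
165 [172 173 173 173 173 169 155 148 148 156 173 174 166 162 158 156 156 156
 156 156]
172 [173 173 172 173 173 169 155 148 148 154 170 174 173 172 173 173 173 170
 161 157]
178 [171 171 170 169 170 169 171 168 168 166 168 169 169 169 169 169 168 169
 169 169]
near end [ 0.53490716 -0.03438663  0.128     ]
[[ 0.5552 -0.0106  0.026 ]
 [ 0.5554 -0.0581  0.026 ]
 [ 0.664  -0.013   0.026 ]
 [ 0.6642 -0.0564  0.026 ]] [ 0.60970003 -0.03452732  0.026     ]
block top cam [array([ 0.6614, -0.0134,  0.026 ]), array([ 0.6607, -0.0562,  0.026 ]), array([ 0.5531, -0.0116,  0.026 ]), array([ 0.5525, -0.0544,  0.026 ])]
186 [119 123 118 119 120 125 121 121 122 117 121 124 124 119 119 119]
190 [126 123 123 126 121 122 125 115 111 115 122 125 122 122 125 121]
195 [100 101 111 116 121 124 124 118 110 119 123 125 125 124 124 125]
200 [ 90  90  87  86 101 122 125 112  96 104 108 110 116 124 125 126]
215 [44 41 43 46 45 41 48 67 87 94 72 59 55 55 58 64]
235 [49 42 46 47 47 47 50 54 77 93 78 58 58 62 63 62]
248 [48 47 50 45 51 43 43 52 72 90 79 62 61 60 63 63]
254 [ 87  80  78  75  78  90 104 107 108 110 115 108 109 107 111 110]
257 [ 88  87  86  75  80  92 109 107 106 108 115 111 111 114 111 112]
260 [122 114 114 116 114 118 123 120 118 114 117 107 109 112 111 106]
[array([ 0.6823, -0.0337,  0.128 ]), array([ 0.6061, -0.0325,  0.128 ]), array([ 0.5344, -0.0313,  0.128 ])]
```

Call:
send_rows --xyz '[[20,0,0],[45,0,0],[70,0,0],[90,0,5],[103,0,15],[108,0,30],[108,0,45],[108,0,56],[108,0,60],[108,0,60]]' --dr '[[0,0,0.01],[0,0,0.01],[0,0,0.01],[0,0,0.01],[0,0,0.01],[0,0,0.01],[0,0,0.01],[0,0,0.01],[0,0,0.01],[0,0,0.01]]'

```text
time: 13.0
position: [0.6078, -0.0341, 0.2183]
tool_rot: [-3.142, 0.01, 0.004]
ft_force: [0.3, -0.2, -0.1]
grip_width: 0.272
grip_force: 20.0
```

```bash
python3 - <<'E'
from h import *
st=get_state();print(st["time"],st["position"],st["tool_rot"],st["grip_width"],st["ft_force"])
W=cv2.cvtColor(get_image("wrist"),cv2.COLOR_RGB2BGR)
S=cv2.cvtColor(get_image("scene"),cv2.COLOR_RGB2BGR)
np.save("w4.npy",np.r_[st["position"],st["tool_rot"]])
cv2.imwrite("pics/m4.png",np.hstack([crop(W,240,180,160,190,3)[:560,:],crop(S,285,205,60,112,5)[:560]]))
s=cam("scene");w=cam("wrist",st)
p=st["position"]
for d in((0,0,-.0285),(.016,.0135,-.0645),(.016,-.0135,-.0645)):print(proj(s,p+d),proj(w,p+d))
print(proj(s,(.609,-.0345,.128)))
E
```

```text
13.0 [ 0.60784299 -0.03408264  0.21833321] [-3.14155582  0.00980652  0.00367191] 0.27221859001601345 [ 0.28143221 -0.20807647 -0.14101487]
[311.72144117 223.92491085] [322.60173661 299.02932333]
[311.17099524 240.88241919] [296.30426636 240.23595082]
[303.4026459  235.75394241] [348.57564879 239.92606148]
[311.59286222 243.15354746]
```

View pics/m4.png

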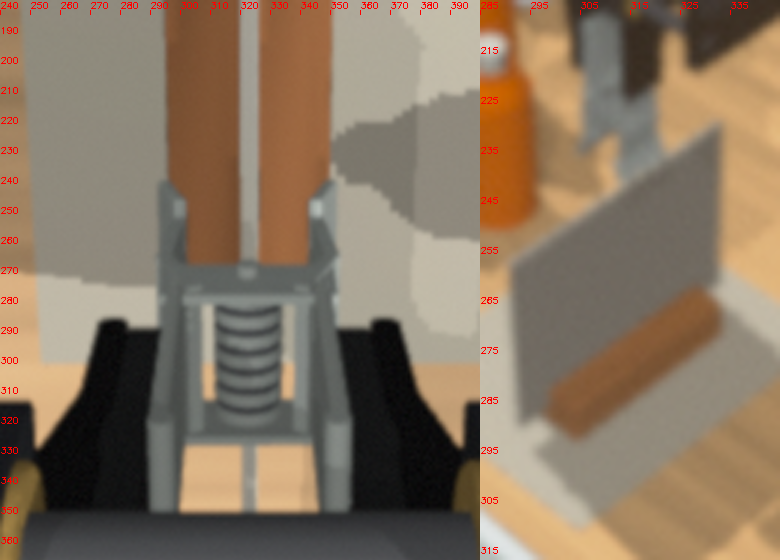

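The wrist view shows the jaws at columns 299 and 344 and the card centred between them at 322. The scene view agrees with the predicted tip positions, so I'll lower the clip.

Call:
send_rows --xyz '[[0,0,5],[0,0,10],[0,0,15],[0,0,20],[0,0,25],[0,0,30],[0,0,34],[0,0,38],[0,0,40],[0,0,40]]' --dr '[[0,0,0],[0,0,0],[0,0,0],[0,0,0],[0,0,0],[0,0,0],[0,0,0],[0,0,0],[0,0,0],[0,0,0]]'

```text
time: 13.93
position: [0.6083, -0.0339, 0.1788]
tool_rot: [-3.142, 0.01, 0.002]
ft_force: [-0.6, -0.7, -1.0]
grip_width: 0.273
grip_force: 20.0
```

```bash
python3 - <<'E'
from h import *
st=get_state();print(st["time"],st["position"],st["tool_rot"],st["grip_width"],st["ft_force"])
W=cv2.cvtColor(get_image("wrist"),cv2.COLOR_RGB2BGR)
S=cv2.cvtColor(get_image("scene"),cv2.COLOR_RGB2BGR)
cv2.imwrite("pics/m5.png",np.hstack([crop(W,240,180,160,190,3)[:560,:],crop(S,285,205,60,112,5)[:560]]))
E
```

```text
13.9333 [ 0.60833949 -0.03392613  0.17884198] [-3.14150945e+00  9.55575681e-03  1.65996908e-03] 0.2726735613518863 [-0.5864942  -0.66822149 -0.97104659]
```

View pics/m5.png

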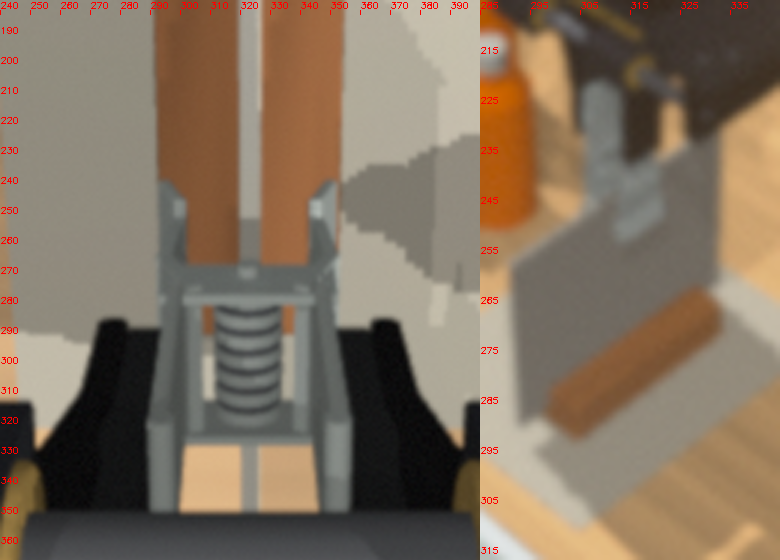

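The near jaw hangs about 14 mm down in front of the card, with its tip at about (316,251) in scene. The far jaw goes behind it, and the card sits centred at column 322 between the jaws with no contact force.

```bash
python3 -c "
from bench import *
print(close_job())"
```

```text
the job is handed in; nothing more can be done
None
```

The job is handed in at about 14 s of the 58 s allowed: I pressed the cap past its stop (about 12 N) and let go, though I never looked closely that it sprang back up, and the clip is now held open astride the middle of the drawing's top edge, about 14 mm down each side, with no contact seen or felt.

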